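Seat a pipe stub against the stop and clamp it for welding

TASK

Lay the bare steel pipe with the yellow band in the two steel vees of the welding fixture, slide it along until it bears firmly but not hard against the brass stop screw, and keep it there while you push the red clamp handle down past its dead point, so that the clamp stays shut by itself with its pad pressing on the pipe. Use gentle force on pipe and clamp, let go of everything, and leave the other things on the bench where they are.

Things in the scene. Friction and masses are not known exactly. Their poses are not given: they have to be found in the camera images.
- pipe: bare steel pipe stub, yellow band near one end, flush black end plugs: 42.4 mm outside diameter, 190 long, 0.4 to 0.7 kg. Origin on its axis at mid-length, x along the axis (either end may go to the stop; any roll about x is fine). It starts lying level in a wooden saddle, axis 45 above the bench, its middle 60 mm free for the fingers.
- saddle_a: wooden saddle that holds the pipe at the start, 104 x 90 x 45, fixed; origin under its centre, x along the pipe
- fixture: grey fixture plate, 300 x 250 x 12, fixed, z up. Origin on the bench under the middle of the pipe's place, x along the vees towards the stop. Two steel vees (12 thick, at x = -52 and +52, z = 26 to 66, 60 wide at the top) carry the pipe with its axis at y = 0, z = 60. The 92 mm between them are free for fingers down to z = 12. The clamp's uprights: x = -25 to 25, y = -157 to -87, z up to 117.
- stop: blue bracket, 14 x 60 x 70, on the fixture at x = +138 (origin at its foot). It carries a brass screw, 18 across, at pipe-axis height, its flat rigid tip facing -x. The setting differs each time and is not measured: tip at x = 78 to 112 in the fixture frame, so a pipe home on it has its middle at x = -17 to +17. A thin steel nose stands 3 out of the tip and springs in at under 1.1 N.
- clamp_arm: the clamp's steel arm with an orange sprung pad, 28 across, 110 from the pivot. Origin on the pivot. Open, it stands up clear of the pipe; it follows the handle, swings over in the fixture's y-z plane and presses down on the pipe at fixture x = 0, y = 0 (about 25 N at the dead point, 22 N when shut).
- clamp_handle (a joint): angle of the handle, rad. 0 = open: handle rises 63 degrees above level towards fixture -y; starts open. Dead point 1.05, end stop 1.12 (level, pointing to -y). About 3 N of friction at the grip; with a pipe in place it stiffens from about 0.8 (up to about 10 N at the grip), goes slack at the dead point, then snaps by itself onto the end stop.
- handle_pivot (a point): the pivot of the handle, at fixture (0, -143, 78); its axis is along fixture x
- handle_grip (a point): middle of the red round grip of the handle, 25 across, 75 long, 125 from handle_pivot. Its upper side is to be pushed, in an arc about that pivot.
- spare: red square tube, 40 x 40 x 100, white band, lying on a flat wooden block 25 high; origin at its centre, x along it
- hammer: hammer, 260 long, lying on the bench
- brush: green-handled brush lying on the bench
- wrench: steel ring wrench, 200 long, lying on the bench
- disc: black grinding disc, 115 across, 6 thick, lying flat
- tin: round orange tin, 70 across, 110 high, standing
- magnet: red square welding magnet, 90 x 90 x 18, lying flat

How it is judged:
By the outcome, as a careful person would: the job done as asked, in the order asked, and still so for the second after the job is handed in, with the robot touching nothing.
It also fails if it takes over 67 s, if anything falls off the work surface, if the arm or the gripper's body presses on something with over 40 N, if the wrist force passes 120 N, or if a joint passes its speed limit or range.

ROBOT

A 7-joint arm with a two-finger parallel gripper is mounted at the origin on the work surface. World frame = base frame: x ahead of the robot, y to its left, z up, the work surface at z = 0. Lengths are in mm, angles in degrees, forces in N, time in s.
With the tool pointing down it reaches from about 425 to 1025 mm from the base axis. Payload 9.4 kg.
Tool frame: the origin (TCP) lies midway between the tips of the shut fingers; the grasp point (between the pads) lies 19 mm behind it; z points along the fingers, y is the line along which they close (so a half turn about z gives the same grasp; the last joint's range is limited). The gripper opens to 85 mm and grips with 20 to 120 N. Pads are 22 mm wide; open, the fingers measure 114 mm over their backs; the gripper's body (76 mm by 85 mm) begins 54 mm behind the grasp point. The pads swing forward as they close: fully open they stand 13 mm farther back than shut.
Start: joints at [-75.327, 34.337, -0.143, 91.639, 0.103, 54.024, -4.572], TCP at [236.855, 685.218, 231.275] pointing down, gripper open.
Joint ranges: [-147.43, 147.43], [-19.82, 112.94], [-74.19, 73.91], [6.32, 146.72], [-59.91, 239.91], [6.04, 106.73], [-150.56, 150.56]. Speed limits (degrees/s): [127.2, 127.2, 172.46, 172.46, 180, 180, 180].

INTERFACE

Orientations are given as [roll, pitch, yaw] about the fixed x, y, z axes, in that order (R = Rz(yaw) Ry(pitch) Rx(roll)).
In Python, from plant import arm gives the robot as it stands. Calls block until the motion is done:
- arm.reach(position, orientation): joint-space move of the TCP to a pose.
- arm.move_linear(position, ori=None, max_speed=150): straight line of the TCP; ori=None keeps the orientation; max_speed is the mean speed in mm/s.
- arm.move_j(angles): joint-space move.
- arm.gripper_open() and arm.grasp(): open the fingers fully, or close them until they stop; the grip force is fixed at half the most.
- arm.pause(seconds).
- arm.ik(position, orientation): joint angles nearest the present ones, or None.
- arm.get_image(name): name is "side" or "top"; returns a dict with "frame" (384x512x3 uint8, red, green, blue), "depth" (384x512 float32, mm along the optical axis (not along the pixel's ray), 0 where there is no reading), "vfov" (degrees; the focal length in pixels is half the picture's height over the tangent of half this angle, whatever the lens; pixels are square), "cx", "cy" (the principal point, pixels), "D" ([k1, k2, p1, p2, k3] as OpenCV has them; the pictures are not rectified), "cam_to_world" (4x4, takes a point from camera to world coordinates). Camera axes: x right, y up, looking along -z (the intrinsics and any distortion apply to the point x, -y, -z); pixel columns grow to the right and rows downward; lengths in mm; the calibration is good to about 2 mm. A picture is of the moment at which its call begins.
A pose or a line that the arm cannot do raises arm.PlanningError and nothing moves.
- arm.close_job(): hands the job in; it is judged then, once.
Trained networks look in the newest picture that a camera, given by its name, has taken for a name from the list of things; names that differ only in an ending like _2 or _b are one class to them, and where a whole thing is asked for, a point or a joint stands for the part that bears it (a point fixed in the world has none). Each returns a list of dicts, best first, with "confidence" (0 to 1); they miss things now and then, are a little off and sometimes report something else, mostly with a low value. They report only what shows in the picture. A call takes as long as a camera call.
- arm.recognise(camera, name): "bbox" ([left, top, right, bottom] in pixels, round what is visible of it).
- arm.mark_of(camera, name): "centre" ([column, row] in pixels: a listed point, or the origin of a listed thing).
Readings, each from a call of its own:
- arm.current_time(): time.
- arm.current_joint_positions(): joint angles.
- arm.current_joint_vel(): joint speeds.
- arm.current_effort(): joint torques, N m.
- arm.current_position(): TCP position.
- arm.current_ee_rot(): TCP orientation.
- arm.current_ft_force(): force on the tool from outside, world axes, zero at the start.
- arm.current_wrist_torque(): the same for the moment, N m.
- arm.current_opening(): finger opening in mm.
- arm.current_grip_force(): force on a finger pad.
Only numpy, scipy, OpenCV 4.12 (cv2) and the standard library are available. Lean on these libraries where they do the work, as an engineer would, in place of code of your own. Each camera call takes 0.05 s, during which the arm holds its last target. There are 200 camera calls.

## Working session

There is one attempt and no reset: what is moved stays moved. The work goes in short steps, each a Python script; the robot and the scene stay as the last script left them, time stands still between calls to the robot, and variables do not carry over. Pictures are saved under pics/ and viewed, at most 10 in all, crops included, and the job is handed in when it is done.

```bash
ls; mkdir -p pics; python3 - <<'E'
from plant import arm
import cv2,numpy as np
for n in("top","side"):
    d=arm.get_image(n); cv2.imwrite(f"pics/{n}0.png",d["frame"][:,:,::-1]); np.savez(f"{n}0.npz",**{k:v for k,v in d.items()})
    print(n,d["vfov"],d["cx"],d["cy"],d["D"],np.round(d["cam_to_world"],3).tolist())
    for t in["pipe","saddle_a","fixture","stop","clamp_arm","handle_pivot","handle_grip","clamp_handle"]:
        for f in(arm.mark_of,arm.recognise):
            try:print(t,[(np.round(r.get("centre",r.get("bbox")),1).tolist(),round(r["confidence"],2)) for r in f(n,t)[:2]])
            except Exception as e:print(t,e)
print(arm.current_time(),arm.current_position(),arm.current_ee_rot(),arm.current_ft_force())
E
```

```text
pics
plant.py
top 46.37362004338725 248.03951606745252 199.26871955652612 [-0.15898547  0.          0.          0.          0.        ] [[0.027, 0.987, -0.159, 289.111], [-1.0, 0.028, 0.005, 3.283], [0.009, 0.159, 0.987, 1626.996], [0.0, 0.0, 0.0, 1.0]]
pipe [([166.9, 228.2], 0.81)]
pipe [([158.1, 202.0, 177.5, 253.6], 0.77), ([353.0, 189.3, 384.0, 221.0], 0.16)]
saddle_a [([169.2, 222.8], 0.72), ([167.3, 167.0], 0.41)]
saddle_a [([153.9, 211.3, 182.1, 242.7], 0.6), ([221.6, 128.7, 307.4, 222.0], 0.48)]
fixture [([239.3, 184.2], 0.87), ([367.9, 203.9], 0.49)]
fixture [([221.3, 129.9, 310.3, 220.5], 0.83)]
stop [([238.1, 148.7], 0.59), ([169.6, 226.2], 0.18)]
stop [([158.5, 198.0, 173.3, 255.9], 0.58), ([229.0, 130.8, 247.2, 158.6], 0.55)]
clamp_arm [([272.3, 175.7], 0.43)]
clamp_arm [([263.5, 165.7, 281.8, 183.5], 0.58)]
handle_pivot [([276.0, 177.3], 0.95), ([269.5, 176.9], 0.45)]
handle_pivot [([222.3, 126.2, 308.2, 220.8], 0.98)]
handle_grip [([302.0, 176.4], 0.66)]
handle_grip [([304.9, 251.6, 357.8, 279.6], 0.66), ([278.8, 169.6, 311.0, 184.6], 0.55)]
clamp_handle it knows: brus
[... 814 characters left out ...]
]
clamp_arm [([278.9, 183.8], 0.62)]
clamp_arm [([270.8, 156.0, 289.1, 188.0], 0.72)]
handle_pivot [([291.0, 188.9], 0.75)]
handle_pivot [([234.5, 154.6, 316.5, 230.8], 0.77), ([189.8, 249.6, 202.0, 257.8], 0.19)]
handle_grip [([309.2, 165.9], 0.66)]
handle_grip [([323.9, 254.2, 381.9, 277.6], 0.63), ([296.3, 155.3, 319.6, 186.3], 0.62)]
clamp_handle it knows: brush, clamp_arm, disc, fixture, hammer, handle_grip, handle_pivot, magnet, pipe, saddle, spare, stop, tin, wrench
clamp_handle [([189.8, 249.1, 201.4, 255.3], 0.56), ([297.7, 159.6, 316.7, 187.9], 0.51)]
1.6 [236.86900672 685.20269586 231.24603538] [-1.79997788e+02  3.80367976e-03  1.60932541e+02] [-1.05277246 -0.32740917  1.13434793]
```

```bash
cat > h.py <<'E'
import numpy as np,cv2
def cam(d):
    f=192/np.tan(np.radians(float(d["vfov"]))/2)
    return np.array([[f,0,float(d["cx"])],[0,f,float(d["cy"])],[0,0,1]]),np.array(d["D"],float),np.array(d["cam_to_world"],float)
def rays(d,uv):
    K,D,T=cam(d); p=cv2.undistortPoints(np.array(uv,float).reshape(-1,1,2),K,D)[:,0]
    return np.c_[p[:,0],-p[:,1],-np.ones(len(p))],T
def at_z(d,uv,z):
    r,T=rays(d,uv); w=r@T[:3,:3].T; return T[:3,3]+w*((z-T[2,3])/w[:,2:])
def cloud(d):
    u,v=np.meshgrid(np.arange(512),np.arange(384)); r,T=rays(d,np.c_[u.ravel(),v.ravel()])
    P=(r*d["depth"].ravel()[:,None])@T[:3,:3].T+T[:3,3]; return P.reshape(384,512,3)
def proj(d,P):
    K,D,T=cam(d); c=(np.array(P,float).reshape(-1,3)-T[:3,3])@T[:3,:3]; c=c*[1,-1,-1]
    return cv2.projectPoints(c,np.zeros(3),np.zeros(3),K,D)[0][:,0]
E
python3 - <<'E'
from h import *
t=dict(np.load("top0.npz"));s=dict(np.load("side0.npz"))
print("pipe",at_z(t,[166.9,228.2],45),at_z(s,[173.9,225.6],45))
print("fixture",at_z(t,[239.3,184.2],0),at_z(s,[251.5,205.8],0))
print("stop",at_z(t,[238.1,148.7],12),at_z(s,[249.7,177.6],12))
print("pivot",at_z(t,[276,177.3],78),at_z(s,[291,188.9],78))
g=78+125*np.sin(np.radians(63));print("grip",at_z(t,[302,176.4],g),at_z(s,[309.2,165.9],g))
a=cv2.resize(cv2.imread("pics/top0.png")[110:280,140:390],None,fx=3.2,fy=3.2,interpolation=cv2.INTER_CUBIC)
b=cv2.resize(cv2.imread("pics/side0.png")[145:270,140:390],None,fx=3.2,fy=3.2,interpolation=cv2.INTER_CUBIC)
cv2.imwrite("pics/tc.png",a);cv2.imwrite("pics/sc.png",b)
E
```

```text
pipe [[431.87200791 280.97014467  45.        ]] [[450.3948061  282.09091186  45.        ]]
fixture [[606.89063518  29.18866092   0.        ]] [[606.07874184  20.55841663   0.        ]]
stop [[739.10180065  37.5754925   12.        ]] [[754.03355904  31.20053584  12.        ]]
pivot [[ 620.24652829 -100.89940761   78.        ]] [[ 616.49579378 -121.01123665   78.        ]]
grip [[ 602.0640848  -179.02786739  189.37581552]] [[ 611.50839595 -176.8396068   189.37581552]]
```

View pics/tc.png

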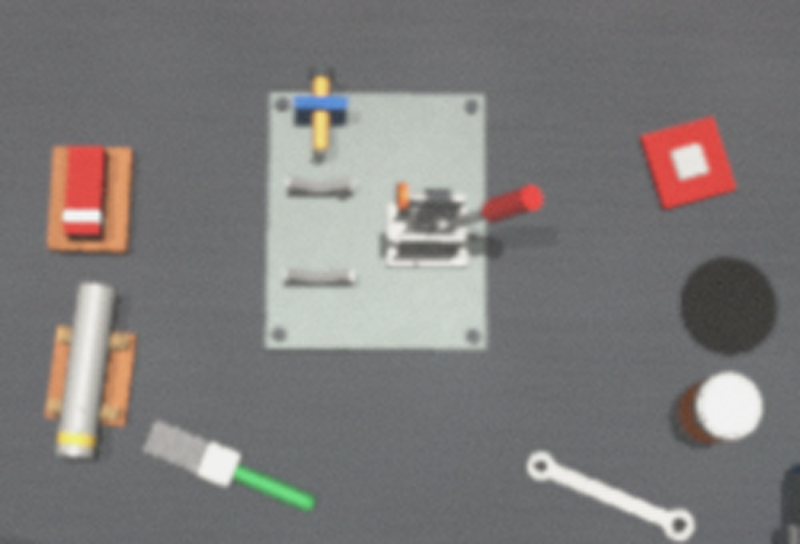

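View pics/sc.png

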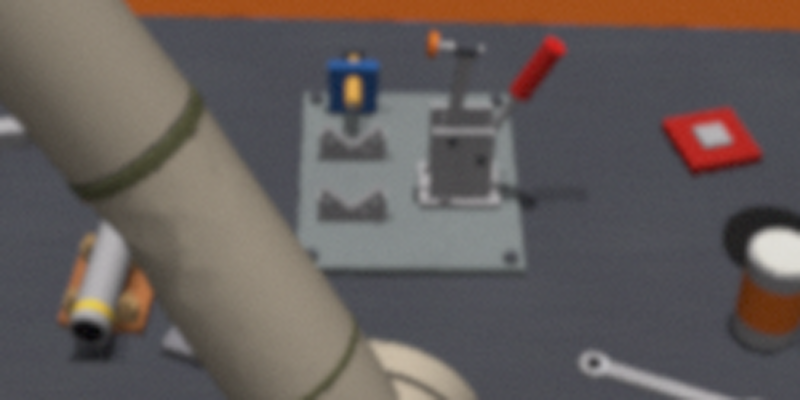

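The top view shows the pipe at crop (58–112, 285–455), the fixture squared with the world and its stop away from the robot (x forward), the vees at crop rows 187 and 278, the brass screw tip near (318,150) and the handle grip at (515,202). Next I refine with depth.

```bash
python3 - <<'E'
from h import *
t=dict(np.load("top0.npz"));s=dict(np.load("side0.npz"))
def fr(c): return (c[0]/3.2+140,c[1]/3.2+110)
for nm,d in(("t",t),("s",s)):
    P=cloud(d);F=d["frame"].astype(int)
    sel=lambda lo,hi:np.all((P>lo)&(P<hi),axis=2)
    pm=sel([320,200,49],[580,340,75])
    Q=P[pm]; m=np.median(Q,0);print(nm,"pipe n",len(Q),m,Q.min(0),Q.max(0))
    u,S,v=np.linalg.svd((Q-Q.mean(0))[:,:2],full_matrices=False);a=v[0]*np.sign(v[0][0]);x=(Q-Q.mean(0))[:,:2]@a
    print(" dir",np.degrees(np.arctan2(a[1],a[0])),"len",np.ptp(x),"ctr",Q.mean(0)[:2]+a*(x.max()+x.min())/2,"ztop",np.percentile(Q[:,2],95))
    # plate
    pl=sel([450,-170,4],[800,140,20])&(F.min(2)>110)
    Q=P[pl];r=cv2.minAreaRect(Q[:,:2].astype(np.float32));print(" plate",r,"z",np.median(Q[:,2]))
    for nme,lo,hi in(("vees",[500,-20,30],[700,70,80]),("stop",[700,-20,30],[800,80,90]),("clamp",[560,-140,60],[680,-50,125]),("clampHi",[560,-150,126],[680,0,260]),("grip",[560,-230,140],[680,-130,230])):
        m=sel(lo,hi);Q=P[m]
        if len(Q):print(" ",nme,len(Q),Q.min(0).round(),Q.max(0).round(),np.median(Q,0).round())
    m=sel([500,-20,30],[700,70,80]);Q=P[m]
    for q in(Q[Q[:,0]<600],Q[Q[:,0]>600]):
        if len(q):print("   vee",q[:,0].mean(),np.percentile(q[:,1],[2,50,98]),np.percentile(q[:,2],[5,50,95]),len(q))
    y=sel([690,0,30],[800,60,100])&(F[:,:,0]>F[:,:,2]+35);Q=P[y]
    if len(Q):print("  brass",len(Q),Q.min(0).round(),Q.max(0).round(),Q.mean(0))
    ye=sel([320,200,40],[420,340,75])&(F[:,:,0]>F[:,:,2]+60);print("  band",P[ye].mean(0))
    rd=sel([500,-260,120],[700,-120,260])&(F[:,:,0]>F[:,:,1]+70);print("  redgrip",rd.sum(),P[rd].mean(0),P[rd].min(0),P[rd].max(0))
c=[fr((268,93)),fr((487,94)),fr((488,349)),fr((266,348))];print(at_z(t,c,12))
print("tip/brass",at_z(t,[fr((320,152)),fr((318,160))],60))
print("pipe ends at mid-height", at_z(t,[fr((96,284)),fr((75,457))],[60]),at_z(t,[fr((72,370)),fr((103,370))],[45]))
print("saddle",at_z(t,[fr((57,326)),fr((135,334)),fr((124,425)),fr((46,416))],30))
E
```

```text
t pipe n 633 [441.0440351  280.19670669  63.06844136] [346.84240276 245.91902333  49.0994326 ] [535.52934382 317.43295139  74.7766519 ]
 dir -5.5113457629702545 len 189.0855390932826 ctr [441.60960927 280.72762736] ztop 70.80653840484152
 plate ((624.0550537109375, -17.060501098632812), (348.74530029296875, 304.0674133300781), 0.476992666721344) z 12.305647353354516
  vees 186 [548. -11.  30.] [700.  64.  78.] [653.  28.  49.]
  stop 227 [701.   1.  33.] [792.  59.  89.] [742.  30.  70.]
  clamp 215 [ 581. -139.   61.] [637. -61. 125.] [ 599. -102.  104.]
  clampHi 154 [ 596. -149.  126.] [622. -52. 238.] [607. -87. 216.]
  grip 145 [ 598. -195.  141.] [ 624. -137.  228.] [ 609. -167.  205.]
   vee 554.7562157620991 [-11.1188592   24.87055054  63.98669091] [31.94539693 47.25226289 60.39383966] 89
   vee 663.2142620944826 [-8.37069075 28.63670831 63.72895386] [30.98352343 50.43164514 68.11047504] 97
  brass 92 [695.  22.  41.] [781.  41.  78.] [734.89924908  30.22696392  67.1272271 ]
  band [375.12039731 287.81053408  57.74315853]
  redgrip 106 [ 610.05620011 -170.92346614  206.159572
[... 1227 characters left out ...]
.29626895] [ 624.39392898 -146.68895672  227.99578725]
[[ 774.93699955   92.41447171   12.        ]
 [ 781.60081106 -163.93685123   12.        ]
 [ 481.24210879 -168.03581957   12.        ]
 [ 475.39948481   83.78449421   12.        ]]
tip/brass [[693.13978608  28.69678423  60.        ]
 [683.8107354   30.66207037  60.        ]]
pipe ends at mid-height [[535.71303309 272.89793057  60.        ]
 [343.80456385 286.19122786  60.        ]] [[440.55567427 297.24131677  45.        ]
 [441.6446568  262.50594377  45.        ]]
saddle [[491.23298962 319.84407576  30.        ]
 [484.8092687  230.84213134  30.        ]
 [382.28032023 238.33584267  30.        ]
 [389.41453459 326.68113669  30.        ]]
```

```bash
python3 - <<'E'
from h import *
from plant import arm
t=dict(np.load("top0.npz"))
P=cloud(t);F=t["frame"].astype(int)
br=np.all((P>[385,230,-5])&(P<[490,325,48]),axis=2)&(F[:,:,0]>F[:,:,2]+40)
print("saddle z",np.percentile(P[br][:,2],[5,25,50,75,95]),P[br].min(0),P[br].max(0))
Q=P[np.all((P>[320,200,52])&(P<[580,340,80]),axis=2)]
xs=np.arange(360,525,10);c=[np.mean(np.percentile(Q[abs(Q[:,0]-x)<8][:,1],[3,97])) for x in xs]
k=np.polyfit(xs-441,c,1);print("pipe line",k,np.degrees(np.arctan(k[0])))
for y in(-4.5,175.5):
  print(y,[None if q is None else np.round(q,0).tolist() for q in(arm.ik([447,280,160],[180,0,y]),arm.ik([447,280,22],[180,0,y]),arm.ik([587,28,40],[180,0,y+5.5]))])
for y in(91,-89): print(y,[None if q is None else np.round(q,0).tolist() for q in(arm.ik([610,-160,260],[180,0,y]),arm.ik([610,-240,90],[180,0,y]))])
E
```

```text
saddle z [ 5.79238986 10.49124009 13.93998197 19.09461609 42.45448273] [385.048802   233.93014303  -3.79660448] [489.98745167 324.75209765  47.76849088]
pipe line [-8.78957499e-02  2.82121013e+02] -5.023146336888921
-4.5 [[-65.0, 32.0, 39.0, 123.0, -34.0, 36.0, -96.0], [-51.0, 42.0, 18.0, 127.0, -44.0, 18.0, -89.0], [-27.0, 44.0, 29.0, 119.0, -45.0, 28.0, -53.0]]
175.5 [[-35.0, 27.0, -4.0, 121.0, 3.0, 32.0, 44.0], [-36.0, 40.0, -4.0, 126.0, 9.0, 14.0, 38.0], [-4.0, 40.0, -7.0, 117.0, 12.0, 23.0, 71.0]]
91 [[-11.0, 29.0, 32.0, 104.0, -19.0, 52.0, 30.0], [9.0, 40.0, 12.0, 108.0, -14.0, 34.0, 31.0]]
-89 [[-28.0, 40.0, 64.0, 105.0, -41.0, 62.0, -127.0], [-14.0, 51.0, 53.0, 109.0, -55.0, 49.0, -110.0]]
```

```bash
python3 - <<'E'
from h import *
from plant import arm
th=np.radians(-4.6); x,y=441+6*np.cos(th),281+6*np.sin(th); o=[180,0,175.4]
arm.reach([x,y,150],o); print(arm.current_time())
arm.move_linear([x,y,24],max_speed=100); print(arm.current_time(),arm.current_ft_force())
arm.grasp(); print(arm.current_opening(),arm.current_grip_force(),arm.current_position(),arm.current_ft_force())
arm.move_linear([x,y,110],max_speed=100); print(arm.current_opening(),arm.current_ft_force(),arm.current_wrist_torque(),arm.current_time())
d=arm.get_image("top");cv2.imwrite("pics/t1.png",cv2.resize(d["frame"][120:270,140:340,::-1],None,fx=4,fy=4)[:600])
E
```

```text
3.2917
4.7 [0.70226098 0.16588082 0.02427457]
40.538604899479786 59.40833866596222 [447.64800296 283.09836283  24.95882652] [-1.9474684   5.30358004  7.66396268]
40.5619822934335 [ 0.24387974 -0.21230388 -6.34428696] [-0.04510679 -0.03318489 -0.02571515] 6.1917
```

View pics/t1.png

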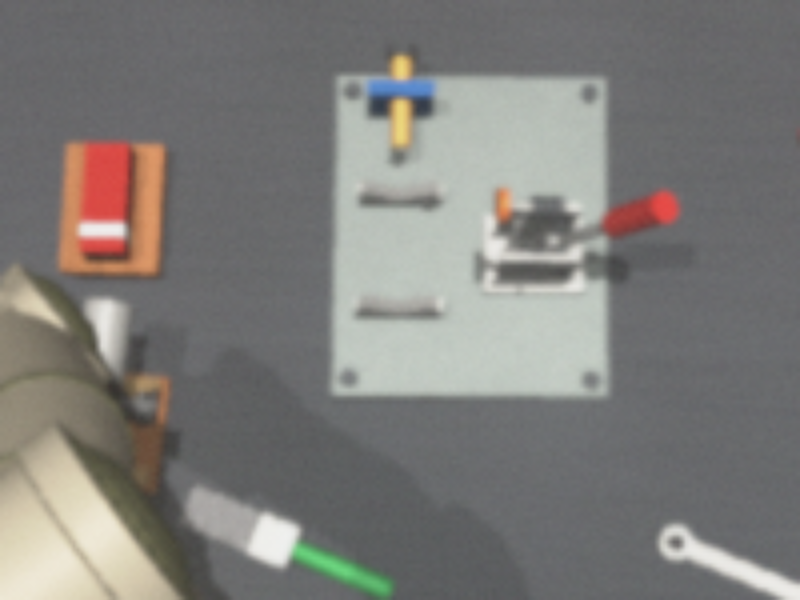

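The pipe is held: its front end shows at (108,310), clear of the saddle. Next I set it in the vees, short of the stop.

```bash
python3 - <<'E'
from h import *
from plant import arm
o=[180,0,-179.0]; x,y=587,28.4
arm.reach([x,y,130],o)
arm.move_linear([x,y,50],max_speed=100); f0=arm.current_ft_force(); print(arm.current_time(),f0,arm.current_position())
z=50
while z>36:
    z-=1; arm.move_linear([x,y,z],max_speed=30); f=arm.current_ft_force()-f0
    if z<45: print(z,f.round(1))
    if f[2]>4: break
print(arm.current_position(),arm.current_time(),arm.current_wrist_torque())
E
```

```text
8.3083 [ 0.39433351 -0.17198879 -5.34357697] [587.35177096  28.56674843  50.42626407]
44 [-0.2  1.3 -0.6]
43 [-0.7  0.7 -1.6]
42 [-0.6  0.2 -0.3]
41 [-0.5  0.4 -0.8]
40 [-2.1 -0.6  4.6]
[587.12979604  28.33196337  40.24210823] 10.8083 [-0.16120678  0.14671025  0.29655875]
```

```bash
python3 - <<'E'
from h import *
from plant import arm
arm.gripper_open(); print(arm.current_time(),arm.current_ft_force())
arm.move_linear([587,28.4,150],max_speed=150)
arm.grasp()
arm.reach([430,25.5,150],[180,0,-179])
for n in("top","side"):
    d=arm.get_image(n);np.savez(f"{n}2.npz",**d);cv2.imwrite(f"pics/{n}2.png",cv2.resize(d["frame"][130:240,200:330,::-1],None,fx=5,fy=5,interpolation=cv2.INTER_CUBIC))
    P=cloud(d);Q=P[np.all((P>[440,0,69])&(P<[720,55,90]),axis=2)]
    print(n,len(Q),Q.min(0),Q.max(0),np.median(Q,0))
    print(arm.mark_of(n,"pipe")[:1])
print(arm.current_time(),arm.current_opening())
E
```

```text
11.3167 [0.44587542 0.67095412 0.10480113]
top 400 [537.89230708   6.92708313  69.01765785] [718.48159591  47.13065859  88.6637314 ] [612.88544454  27.6757054   78.83242597]
[{'centre': [236.9, 188.5], 'confidence': 0.8}]Traceback (most recent call last):
  File "<stdin>", line 10, in <module>
    return umr_minimum(a, axis, None, out, keepdims, initial, where)
ValueError: zero-size array to reduction operation minimum which has no identity
```

View pics/top2.png

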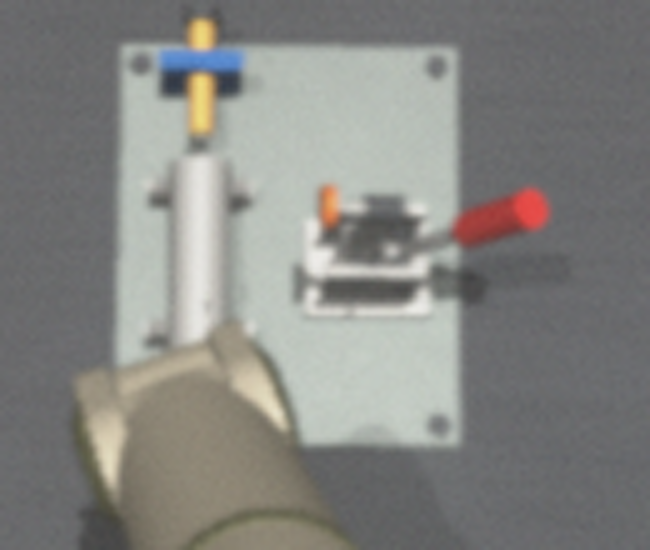

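View pics/side2.png

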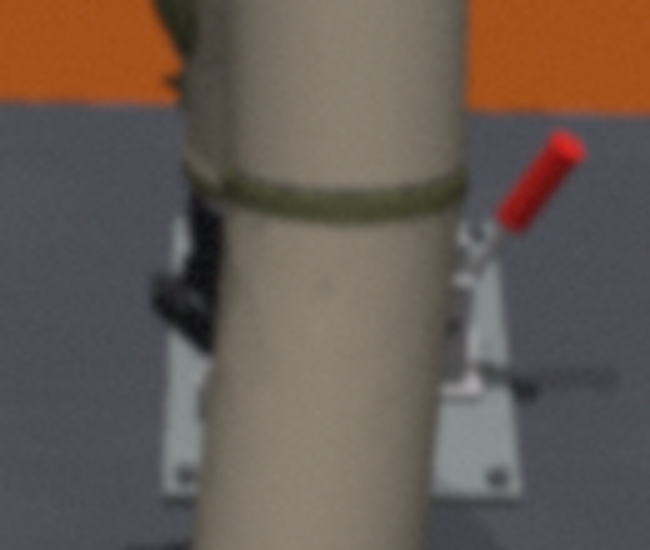

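The pipe is in both vees, its front end at crop (200,155), about 10 mm short of the brass tip at (200,137). Now I push it from its rear end with shut fingers.

```bash
cat > push.py <<'E'
from h import *
from plant import arm
print(arm.current_time(),arm.current_opening(),arm.current_position())
yl=lambda x:28.4+(x-587)*0.0175
arm.move_linear([450,yl(450),45],max_speed=150)
arm.move_linear([468,yl(468),45],max_speed=60)
f0=arm.current_ft_force(); x=468; L=[]
while x<505:
    x+=0.7; arm.move_linear([x,yl(x),45],max_speed=25); f=arm.current_ft_force()-f0; L.append((round(x,1),round(f[0],1)))
    if f[0]<-9: break
print(f0,L); print(arm.current_position(),arm.current_ft_force()-f0,arm.current_time())
E
python3 push.py
```

```text
13.7917 -0.07066682576518503 [431.4450185   25.77671817 150.06057387]
[-0.2650924   0.10865178 -0.44859606] [(468.7, np.float64(-0.5)), (469.4, np.float64(0.0)), (470.1, np.float64(0.0)), (470.8, np.float64(0.3)), (471.5, np.float64(-0.0)), (472.2, np.float64(-0.4)), (472.9, np.float64(-0.5)), (473.6, np.float64(-0.2)), (474.3, np.float64(0.1)), (475.0, np.float64(0.1)), (475.7, np.float64(-0.0)), (476.4, np.float64(0.1)), (477.1, np.float64(-2.6)), (477.8, np.float64(-4.5)), (478.5, np.float64(-5.9)), (479.2, np.float64(-4.4)), (479.9, np.float64(-5.5)), (480.6, np.float64(-5.7)), (481.3, np.float64(-5.5)), (482.0, np.float64(-5.8)), (482.7, np.float64(-5.9)), (483.4, np.float64(-5.5)), (484.1, np.float64(-6.5)), (484.8, np.float64(-5.4)), (485.5, np.float64(-6.9)), (486.2, np.float64(-5.9)), (486.9, np.float64(-6.4)), (487.6, np.float64(-5.6)), (488.3, np.float64(-5.8)), (489.0, np.float64(-5.9)), (489.7, np.float64(-6.4)), (490.4, np.float64(-6.1)), (491.1, np.float64(-5.2)), (491.8, np.float64(-6.2)), (492.5, np.float64(-6.0)), (493.2, np.float64(-6.6)), (493.9, np.float64(-6.8)), (494.6, np.float64(-6.6)), (495.3, np.float64(-6.0)), (496.0, np.float64(-6.0)), (496.7, np.float64(-7.0)), (497.4, np.float64(-5.6)), (498.1, np.float64(-6.5)), (498.8, np.float64(-7.2)), (499.5, np.float64(-7.4)), (500.2, np.float64(-10.0))]
[497.19543463  26.59666753  44.78755731] [-9.98446018  1.09407853  6.56527161] 26.6083
```

Contact begins at 500 with sliding friction about 5.8 N, far above the nose spring. A little firmer, then the handle.

```bash
cat > clamp.py <<'E'
from h import *
from plant import arm
yl=lambda x:28.4+(x-587)*0.0175
x=500.2
while x<504:
    x+=0.7; arm.move_linear([x,yl(x),45],max_speed=25); f=arm.current_ft_force(); print(round(x,1),f.round(1),arm.current_position()[0].round(2))
    if f[0]<-14: break
arm.pause(0.2); print("hold",arm.current_ft_force())
arm.move_linear([480,yl(480),45],max_speed=60)
arm.move_linear([450,yl(450),60],max_speed=150)
arm.move_linear([450,yl(450),300],max_speed=250)
X,py,pz,r=609.5,28.4-143,78,130
def tcp(th,gap=0):
    a=np.radians(63)-th; n=np.array([np.sin(a),np.cos(a)])
    c=np.array([py,pz])+r*np.array([-np.cos(a),np.sin(a)])+(12.5+gap)*n
    return [X,c[0]+11,c[1]]
p=tcp(0,12); arm.reach([X,p[1],300],[180,0,91]); arm.move_linear(p,max_speed=150)
f0=arm.current_ft_force(); print("t",arm.current_time(),p)
for th in np.r_[0:0.8:0.1,0.8:1.121:0.04]:
    arm.move_linear(tcp(th),max_speed=80); f=arm.current_ft_force()-f0; print(round(th,2),f.round(1),(arm.current_position()-tcp(th)).round(1))
    if np.linalg.norm(f)>28: print("ABORT");break
print("t",arm.current_time())
E
python3 clamp.py
```

```text
500.9 [-11.6   1.7   8.3] 497.18
501.6 [-13.5   1.1   8.4] 497.14
502.3 [-15.5   2.    9.4] 497.12
hold [-15.75561212   1.60152122  10.54968204]
t 31.3833 [609.5, np.float64(-140.78910512352607), np.float64(204.95361538810673)]
0.0 [-0.9 -0.8  0.6] [-0.  -1.   0.3]
0.1 [-0.8 -0.9  0.1] [-0.1 -0.4 -0. ]
0.2 [-1.  -1.7  0.2] [-0.4 -0.7 -0.4]
0.3 [-1.  -0.1 -0.1] [-0.3 -0.6 -0.5]
0.4 [-1.  -1.3 -0.2] [-0.3 -0.5 -0.5]
0.5 [-0.3 -1.1  0.3] [-0.4 -0.5 -0.5]
0.6 [-1.2 -1.   0.9] [-0.4 -0.4 -0.6]
0.7 [-0.7 -1.  -0.1] [-0.4 -0.3 -0.6]
0.8 [-0.7 -1.4  0.7] [-0.4 -0.2 -0.7]
0.84 [-0.4 -0.8  0.3] [ 0.2 -0.  -0. ]
0.88 [-0.1  0.4  3.9] [0.2 0.1 0.2]
0.92 [-1.2  0.   4.8] [0.3 0.1 0.4]
0.96 [-0.5 -0.6  5. ] [0.3 0.  0.4]
1.0 [-0.1 -0.7  3.6] [ 0.3 -0.1  0.2]
1.04 [-0.5 -2.2  1.2] [-0.1 -0.1 -0.2]
1.08 [-0.5 -0.7  0.6] [-0.5  0.1 -0.4]
1.12 [-0.2 -0.1  0. ] [ 0.  -0.  -0.2]
t 36.2167
```

```bash
python3 - <<'E'
from h import *
from plant import arm
ims=[]
for n in("top","side"):
    d=arm.get_image(n);np.savez(f"{n}3.npz",**d);ims.append(cv2.resize(d["frame"][110:240,210:340,::-1],(400,400),interpolation=cv2.INTER_CUBIC))
cv2.imwrite("pics/h3.png",np.hstack(ims))
E
```

```text
(no output)
```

View pics/h3.png

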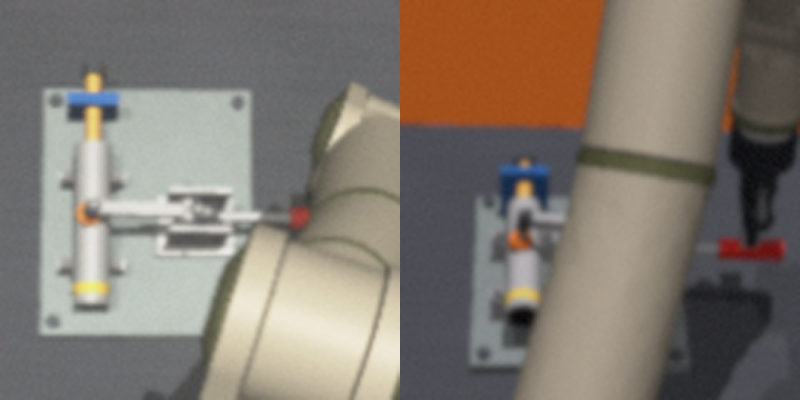

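The clamp pad is on the pipe (left view at (88,212)), the handle is level with the fingers on its grip (right view at (750,248)), and the pipe end meets the screw at (93,140). I back off straight up and check that it stays.

```bash
python3 - <<'E'
from h import *
from plant import arm
p=arm.current_position()
arm.move_linear([p[0],p[1],p[2]+40],max_speed=80)
arm.reach([560,-330,300],[180,0,91])
arm.pause(0.5)
ims=[]
for n in("top","side"):
    d=arm.get_image(n);ims.append(cv2.resize(d["frame"][110:240,210:340,::-1],(400,400),interpolation=cv2.INTER_CUBIC))
    P=cloud(d);F=d["frame"].astype(int)
    rd=np.all((P>[500,-300,50])&(P<[700,-120,260]),axis=2)&(F[:,:,0]>F[:,:,1]+70);print(rd.sum(),P[rd].mean(0) if rd.any() else 0)
cv2.imwrite("pics/h4.png",np.hstack(ims));print(arm.current_time(),arm.current_ft_force())
E
```

```text
132 [ 611.8373386  -236.79663675   85.90170222]
121 [ 607.94067029 -238.63962791   81.29630005]
38.3917 [-0.00626215 -0.2868701  -0.1528317 ]
```

View pics/h4.png

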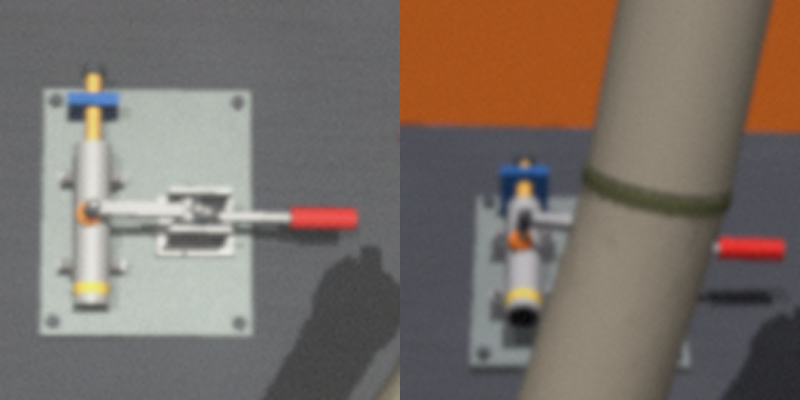

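The clamp stays shut by itself: the handle is level at (325,217), the pad sits on the pipe at (88,212), and the pipe touches the screw at (93,140). The robot is clear, so I hand in.

```bash
python3 -c "
from plant import arm
print(arm.close_job())"
```

```text
the job is handed in; nothing more can be done
None
```

The job is handed in at about 38 s: the pipe lies in both vees against the brass stop (pushed home at about 16 N, roughly 6 N of it sliding friction), the clamp stays shut with its pad on the pipe, and the robot is clear; the judge returned no verdict.

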